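# Cover the juice pot under the filling spout

### The job

Put the large lid on the pot that stands under the filling spout, so that it sits level with its plug fully home in the rim, and let go of it. Carry it by its handle and set it down gently, do not drop it; leave the pot standing where it is and the other things on the counter alone.

Things in the scene. Friction and masses are not known exactly. Their poses are not given: they have to be found in the camera images.
- lid: Large lid, a plain metal disc 172 mm across lying flat, 0.26 to 0.46 kg. Origin: centre of its underside, z up. Below is a round plug 145 mm across, 10 mm deep (z 0 to 10 mm, lower edge chamfered 2 mm) that drops into the pot's mouth; above it a flange 172 mm across, z 10 to 14 mm, that rests on the rim. Fits in any yaw.
- lid_handle (a point): Middle of the large lid's strap handle, 50 mm above the lid's origin. The bar runs along the lid's x: 70 mm long, 10 mm wide (y), 14 mm high, on two legs 10 mm wide and 8 mm thick at x = -29 and +29 mm; 29 mm free between bar and flange. At the start the bar lies within about 0.7 rad of pointing at the robot's base.
- small_lid: Bystander: a similar but smaller lid that does not fit this pot: disc 110 mm across, 47 mm high with its 50 mm long handle bar along x. Origin: centre of its underside. The two lids lie about 0.2 m apart; either may be the nearer to the pot.
- pot: Open metal pot standing loose on the counter, 1.4 kg, 156 mm across, wall 3 mm (mouth 150 mm, so the lid's plug has 2.5 mm play all round), 100 mm high. Origin: centre of its underside, z up. Loop handles at +y and -y, 76 mm above the counter, reach 113 mm from the axis. With the lid home, the lid's origin is 90 mm above the pot's.
- pot_rim (a point): Centre of the pot's mouth, level with the top of its rim, 100 mm above the pot's origin.
- spout: Rigid filling spout fixed to the counter over the pot. Origin: on the counter straight below its outlet. The pipe, 18 mm thick, rises from the outlet to 305 mm, bends to its +x, runs level at 330 mm to a post 26 mm thick (base 60 mm) at x = 160 mm. +x points roughly away from the robot; its -x side, towards the robot, is open.
- spout_outlet (a point): Lower end of the nozzle, 24 mm across, 185 mm above the counter: 85 mm above the pot's rim and 3 to 15 mm from its axis, on the robot side. 38 mm free above the handle of a seated lid: no room for an upright gripper there. The tool must lean back along the handle bar to the -x side, best 35 to 45 degrees, and bring the lid in level below the nozzle.
- bowl: Bystander: a metal bowl 120 mm across and 50 mm high. Origin: centre of its underside.
- reamer: Bystander: a white citrus reamer, a dish 90 mm across with a cone, 58 mm high. Origin: centre of its underside.
Mind the look-alikes: they are no part of the job. What is shaped like the lid but blue or brown is not meant.

How it is judged:
By the outcome, as a careful person would: the job done as asked, in the order asked, and still so for the second after the job is handed in, with the robot touching nothing.
It also fails if it takes over 45 s, if anything falls off the work surface, if the arm or the gripper's body presses on something with over 40 N, if the wrist force passes 120 N, or if a joint passes its speed limit or range.

### The arm

A 6-joint arm with a two-finger parallel gripper is mounted at the origin on the work surface. World frame = base frame: x ahead of the robot, y to its left, z up, the work surface at z = 0. Lengths are in m, angles in rad, forces in N, time in s.
With the tool pointing down it reaches from about 0.375 to 0.75 m from the base axis. Payload 9 kg.
Tool frame: the origin (TCP) lies between the finger pads; the fingertips stand 22 mm ahead of it and the grasp point (between the pads) lies 3 mm ahead of it (ctrl.tip_reach is the distance from the TCP to the fingertips, in m); z points along the fingers, y is the direction in which the jaws open and shut (so a half turn about z gives the same grasp; the last joint's range is limited). The gripper opens to 85 mm and grips with 20 to 120 N. Pads are 22 mm wide; open, the fingers measure 114 mm over their backs; the gripper's body (76 mm by 85 mm) begins 54 mm behind the grasp point. The pads swing forward as they close: fully open they stand 13 mm farther back than shut.
Start: joints at [-1.482, 0.104, 0.097, 1.564, 0, 1.353], TCP at [0.181, -0.572, 0.253] pointing down, gripper open.
Joint ranges: [-2.99, 2.99], [-0.84, 1.86], [-1.1, 1.16], [-1.84, 2.11], [-1.51, 1.56], [-3.14, 3.14]. Speed limits (rad/s): [2.22, 2.22, 2.57, 3.14, 3.14, 3.14].

### API

Orientations are given as a unit quaternion [x, y, z, w].
In Python, from rig import ctrl gives the robot as it stands.
- The arm moves only by the tool step_arm, never from a script. Its argument "rows" is text: rows parted by semicolons, each of 5 numbers parted by spaces: the opening in per cent of the stroke, from 0 (shut) to 100 (fully open), then the shift along the tool's x, y, z in cm, then the turn about the tool's z in degrees. In form: grip tx ty tz roll; .... A call has 1 to 20 rows; each row shifts and turns the commanded pose from where the row before left it, along the tool's axes as they then stand; what a row does not reach is not made up. A row lasts 1/8 s, in which the tool goes at most 62.5 mm and 10.7 degrees, less where a joint would pass 70% of its speed; a pose out of reach is approached as far as the arm can. A call with a gripper value outside its range is refused whole. The fingers move at their own pace and stop on an object; "squeeze" is the grip in N (left out, the last holds). Time passes only in rows, so rows that do not move let the fingers close. It gives the time, the measured TCP pose, the force and the opening at its end, in the units of the state.
- ctrl.get_obs(): the state, without advancing time (a new reading comes with each control period).
- ctrl.grab_frame(name): name is "side" or "top" or "wrist"; returns the picture (400x640x3 uint8, blue, green, red); there is no depth.
- ctrl.camera_info(name): a dict with "intrinsics" (3x3 intrinsics, pixels), "R" (3x3) and "t" (3): a world point X has camera coordinates R X + t. Camera axes: x right, y down, z forward; pixel columns grow to the right and rows downward; lengths in m; the calibration is good to about 2 mm. A picture is of the moment at which its call begins: read the wrist's pose just before it. camera_info takes no time and is no camera call; for the wrist camera it gives the pose at the moment of the call.
- ctrl.close_job(): hands the job in, once; it reports no verdict.
The state is a dict: "clock": time; "joints": joint angles; "qd": joint speeds; "joint_torque": joint torques, N m; "ee_pos": TCP position; "orientation": TCP orientation; "wrist_force": force on the tool from outside, world axes, zero at the start; "wrist_torque": the same for the moment, N m; "finger_gap": finger opening in m.
Only numpy, scipy, OpenCV 4.12 (cv2) and the standard library are available. Lean on these libraries where they do the work, as an engineer would, in place of code of your own. Each camera call takes 0.05 s, during which the arm holds its last target. There are 200 camera calls.

## Working session

There is one attempt and no reset: what is moved stays moved. The work goes in short steps, Python scripts to look and compute and a tool call to move; the robot and the scene stay as the last step left them, time stands still between calls to the robot, and variables do not carry over. Pictures are saved under pics/ and viewed, about 8 in all and at most 12, crops included, and the job is handed in when it is done.

Besides the shell and the picture viewer there is one more tool, called after ">>>" as name(argument=value, ...) on one line, values as JSON. step_arm: Moves the arm, as the interface text tells. Its arguments: {"type":"object","properties":{"rows":{"type":"string"},"squeeze":{"type":"number"}},"required":["rows"]}

```bash
mkdir -p pics; ls; python3 - <<'E'
from rig import ctrl
import cv2,numpy as np
print(ctrl.get_obs()); print(ctrl.tip_reach)
for n in ["side","top","wrist"]:
    i=ctrl.camera_info(n); print(n,np.round(i["intrinsics"],1).tolist(),np.round(i["R"],4).tolist(),np.round(i["t"],4).tolist())
    cv2.imwrite(f"pics/{n}0.png",ctrl.grab_frame(n))
E
```

```text
pics
{'clock': 0.0, 'joints': array([-1.48173993e+00,  1.04707593e-01,  9.64698592e-02,  1.56389714e+00,
       -1.73687974e-05,  1.35311578e+00]), 'qd': array([-0.00060329, -0.00024556,  0.00059392,  0.00042722, -0.00152271,
       -0.00066251]), 'joint_torque': array([-9.77077361e-04, -5.56930447e+01,  5.03651869e+01,  1.68702373e-02,
       -2.13156682e-04,  6.52638818e-06]), 'ee_pos': array([ 0.18115745, -0.57167932,  0.25251777]), 'orientation': array([ 9.88261869e-01,  1.52767897e-01,  3.43462644e-05, -6.68448113e-04]), 'wrist_force': array([-0.29148041, -0.08819538,  0.69992884]), 'wrist_torque': array([-0.02784651, -0.00372661,  0.01342859]), 'finger_gap': 0.0855352556346222}
0.022
side [[385.1, 0.0, 325.1], [0.0, 385.1, 189.8], [0.0, 0.0, 1.0]] [[-0.9586, -0.2838, -0.0221], [-0.1365, 0.5264, -0.8392], [0.2498, -0.8015, -0.5434]] [0.4959, 0.1993, 0.9401]
top [[511.3, 0.0, 325.8], [0.0, 511.3, 190.3], [0.0, 0.0, 1.0]] [[-0.0286, -0.9994, 0.0176], [-0.9952, 0.0268, -0.0945], [0.0939, -0.0202, -0.9954]] [-0.0186, 0.5188, 1.6699]
wrist [[318.8, 0.0, 327.7], [0.0, 318.8, 193.5], [0.0, 0.0, 1.0]] [[0.3024, -0.9532, 0.0002], [-0.9075, -0.2878, 0.3059], [-0.2915, -0.0927, -0.9521]] [-0.6001, -0.0398, 0.3788]
```

View pics/top0.png

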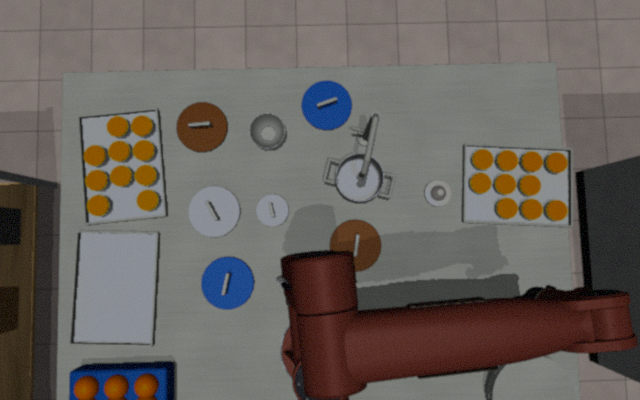

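View pics/side0.png

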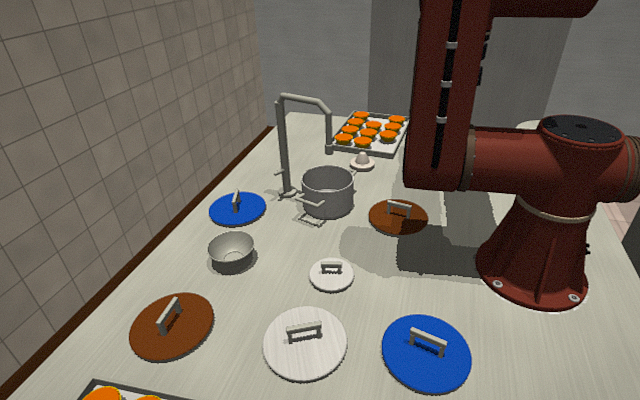

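Candidates in the top view: white discs at (214,211), large, and (272,210), small. Blue ones are at (327,105) and (228,282), brown ones at (202,127) and (356,245). The job calls for the large white/metal lid at (214,211), which is at (305,343) in the side view. The pot is at (358,178), with the spout post at about (372,125).

```bash
cat > h.py <<'E'
import cv2,numpy as np
from rig import ctrl
def ray(n,uv,z,info=None):
    i=info or ctrl.camera_info(n); R=np.array(i["R"]);t=np.array(i["t"]);K=np.array(i["intrinsics"])
    c=-R.T@t; d=R.T@np.linalg.inv(K)@np.array([uv[0],uv[1],1.]); return c+d*(z-c[2])/d[2]
def tri(a,b,ia,ib):
    P=[np.array(i["intrinsics"])@np.c_[i["R"],i["t"]] for i in (ia,ib)]
    X=cv2.triangulatePoints(P[0],P[1],np.array(a,float).reshape(2,1),np.array(b,float).reshape(2,1)).ravel(); return X[:3]/X[3]
def proj(n,X,info=None):
    i=info or ctrl.camera_info(n); p=np.array(i["intrinsics"])@(np.array(i["R"])@np.array(X)+i["t"]); return p[:2]/p[2]
E
python3 - <<'E'
from h import *
im=cv2.imread("pics/top0.png")
hsv=cv2.cvtColor(im,cv2.COLOR_BGR2HSV)
for (u,v) in [(200,200),(272,215),(290,180),(358,190),(240,240),(370,150),(345,180)]: print((u,v),im[v,u],hsv[v,u])
a=im[150:260,160:310]; b=im[70:220,310:410]
cv2.imwrite("pics/c1.png",np.hstack([cv2.resize(a,(400,293),interpolation=2),cv2.resize(b[:,:],(195,293),interpolation=2)]))
a=cv2.resize(im[155:265,160:300],None,fx=4,fy=4,interpolation=2); b=cv2.resize(im[105:215,315:385+10],None,fx=4,fy=4,interpolation=2)[:, :240]
cv2.imwrite("pics/c1.png",np.hstack([a,b]))
print(a.shape,b.shape)
E
```

```text
(200, 200) [151 145 139] [105  20 151]
(272, 215) [136 138 136] [ 60   4 138]
(290, 180) [116 120 116] [ 60   9 120]
(358, 190) [150 142 140] [114  17 150]
(240, 240) [118 122 124] [ 20  12 124]
(370, 150) [115 119 116] [ 53   9 119]
(345, 180) [147 140 136] [109  19 147]
(440, 560, 3) (440, 240, 3)
```

View pics/c1.png

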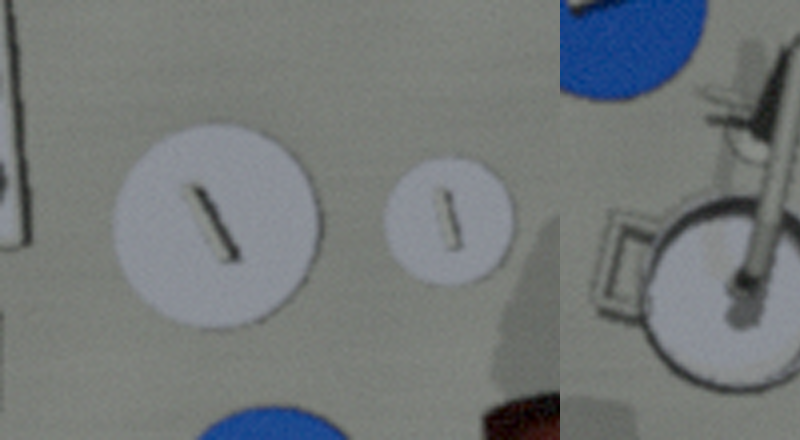

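```bash
python3 - <<'E'
from h import *
im=cv2.imread("pics/top0.png"); f=cv2.GaussianBlur(im,(3,3),0).astype(int)
m=((f[:,:,0]-f[:,:,2]>5)&(f.min(2)>115)&(f[:,:,0]-f[:,:,2]<40)).astype(np.uint8)*255
cs,_=cv2.findContours(m,cv2.RETR_EXTERNAL,cv2.CHAIN_APPROX_NONE)
for c in cs:
    if cv2.contourArea(c)>400 and 180<c[:,0,0].mean()<420:
        h=cv2.convexHull(c); e=cv2.fitEllipse(h); r=cv2.boundingRect(c)
        print(np.round(e[0],1),np.round(e[1],1),cv2.contourArea(c),r)
        for z in (0.014,0.1): print("  z",z,np.round(ray("top",e[0],z),4), "diam",np.round(np.linalg.norm(ray("top",(e[0][0]-e[1][0]/2,e[0][1]),z)-ray("top",(e[0][0]+e[1][0]/2,e[0][1]),z)),4))
a=ray("top",(207.2,201.2),.057);b=ray("top",(217,220.5),.057); print("bar",a,b,(a+b)/2,np.degrees(np.arctan2(*(a-b)[[1,0]])))
# pot: side view dark gray outline vs top
g=cv2.resize(im[110:215,310:410],None,fx=4,fy=4,interpolation=2)
s=cv2.imread("pics/side0.png")[85:240,260:370]; g2=cv2.resize(s,None,fx=3.4,fy=3.4,interpolation=2)[:420+100,:370]
g=cv2.copyMakeBorder(g,0,g2.shape[0]-g.shape[0],0,0,0)
cv2.imwrite("pics/c2.png",np.hstack([g,g2])); print(g.shape,g2.shape)
E
```

```text
[271.8 209.9] [32.  32.2] 769.5 (256, 194, 33, 33)
  z 0.014 [0.4586 0.1475 0.014 ] diam 0.1058
  z 0.1 [0.4535 0.1401 0.1   ] diam 0.1005
[213.4 211.1] [50.4 51.4] 1980.5 (188, 186, 51, 51)
  z 0.014 [0.4599 0.3407 0.014 ] diam 0.166
  z 0.1 [0.4548 0.3235 0.1   ] diam 0.1576
[357.  178.7] [36.5 41. ] 744.5 (338, 162, 40, 36)
  z 0.014 [ 0.5551 -0.139   0.014 ] diam 0.1222
  z 0.1 [ 0.5452 -0.1319  0.1   ] diam 0.116
bar [0.48982579 0.35166996 0.057     ] [0.4266464 0.320669  0.057    ] [0.4582361  0.33616948 0.057     ] 26.136336142019275
(520, 400, 3) (520, 370, 3)
```

View pics/c2.png

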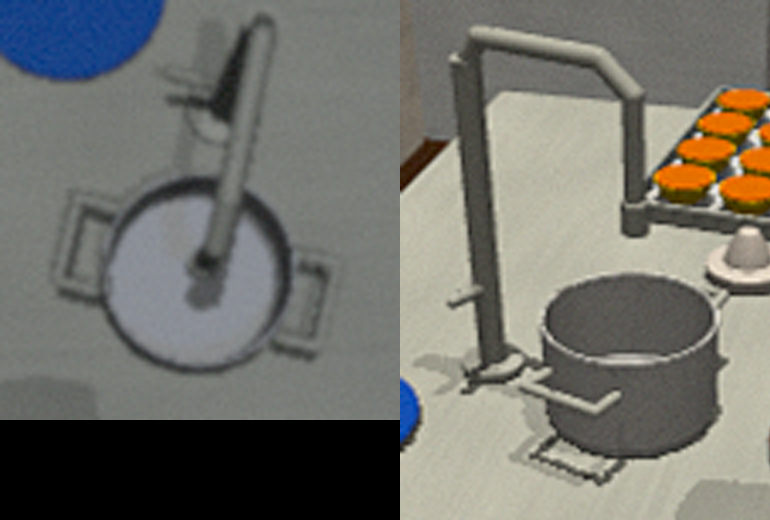

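```bash
python3 - <<'E'
from h import *
T=ctrl.camera_info("top");S=ctrl.camera_info("side")
print("rim top",ray("top",(359.5,178.3),.1),"side",ray("side",(327.8,178.8),.1),"tri",tri((359.5,178.3),(327.8,178.8),T,S))
print("noz top",ray("top",(360.7,175.7),.185),"side",ray("side",(329.4,153),.185),"tri",tri((360.7,175.7),(329.4,153),T,S))
p=ray("top",(310+263/4,110+22/4),.33);q=ray("top",(310+228/4,110+185/4),.33);print("pipe dir",p,q,np.degrees(np.arctan2(*(p-q)[[1,0]])))
s=ray("side",(305,343),.014);print("lid side",s)
# pot handles top
a=ray("top",(310+80/4,110+247/4),.076);b=ray("top",(310+310/4,110+306/4),.076);print("handles",a,b,(a+b)/2,np.degrees(np.arctan2(*(a-b)[[1,0]])))
# side-view lid ellipse
im=cv2.imread("pics/side0.png")
m=((im.min(2)>150)).astype(np.uint8)*255
c,_=cv2.findContours(cv2.morphologyEx(m[295:395,255:355],cv2.MORPH_OPEN,np.ones((3,3))),cv2.RETR_EXTERNAL,cv2.CHAIN_APPROX_NONE)
c=max(c,key=cv2.contourArea);e=cv2.fitEllipse(cv2.convexHull(c));print(e,ray("side",(e[0][0]+255,e[0][1]+295),.014))
E
```

```text
rim top [ 0.54619045 -0.13970781  0.1       ] side [ 0.54786357 -0.13844996  0.1       ] tri [ 0.54694612 -0.13960984  0.09933221]
noz top [ 0.54409005 -0.13616399  0.185     ] side [ 0.54208771 -0.14034758  0.185     ] tri [ 0.5427926  -0.13620446  0.1871916 ]
pipe dir [ 0.69248674 -0.17051715  0.33      ] [ 0.57959608 -0.14224201  0.33      ] -14.06130407876248
lid side [0.45702713 0.34460133 0.014     ]
handles [ 0.57276188 -0.04732176  0.076     ] [ 0.51999553 -0.23119633  0.076     ] [ 0.5463787  -0.13925904  0.076     ] 73.98814766760182Traceback (most recent call last):
  File "<stdin>", line 13, in <module>
cv2.error: OpenCV(4.12.0) /io/opencv/modules/imgproc/src/shapedescr.cpp:361: error: (-201:Incorrect size of input array) There should be at least 5 points to fit the ellipse in function 'fitEllipseNoDirect'
```

>>> step_arm(rows="100 0 0 -1 0; 100 0 0 0 0")

```text
clock: 0.4
ee_pos: [0.1813, -0.5724, 0.2646]
orientation: [0.988, 0.153, -0.0, 0.001]
wrist_force: [-0.1, 0.5, 0.2]
finger_gap: 0.085
```

>>> step_arm(rows="100 0 6 0 0; 100 0 6 0 0; 100 0 6 0 0; 100 0 6 0 0; 100 0 6 0 0; 100 0 6 0 0")

```text
clock: 1.15
ee_pos: [0.2535, -0.8032, 0.2311]
orientation: [0.988, 0.153, 0.004, 0.034]
wrist_force: [-0.9, -0.1, 0.3]
finger_gap: 0.0853
```

>>> step_arm(rows="100 0 6 0 0; 100 0 6 0 0; 100 0 6 0 0; 100 0 6 0 0")

```text
clock: 1.65
ee_pos: [0.2814, -0.8911, 0.2145]
orientation: [0.98, 0.151, 0.013, 0.13]
wrist_force: [1.0, 0.4, -0.1]
finger_gap: 0.0855
```

```bash
python3 - <<'E'
from h import *
o=ctrl.get_obs();print(o["joints"],o["clock"])
E
```

```text
[-1.41161928  0.98525701  1.15452701  1.47868926  0.02479956  1.42642565] 1.65
```

The disc crops confirm the choice: large white lid at about (0.459, 0.339), bar heading about 26°, and pot at (0.547, -0.139). Pushing past the arm's reach tilts the tool, so I'll use that to get the lean. Next I go round to the lid's side and roll half a turn.

```bash
cat >> h.py <<'E'
from scipy.spatial.transform import Rotation as Ro
def st():
    o=ctrl.get_obs(); R=Ro.from_quat(o["orientation"]).as_matrix(); return o,np.array(o["ee_pos"]),R
def rel(p,targets):
    for t in targets:
        o,_,R=st(); d=R.T@(np.array(t)-p)*100; print("to",t,"tool cm",np.round(d,2),"rows>=",round(np.linalg.norm(d)/6.25,1)); p=np.array(t)
def show():
    o,p,R=st(); z=R[:,2]
    print("t",round(o["clock"],2),"p",np.round(p,4),"lean",round(np.degrees(np.arccos(-z[2])),1),"lean heading",round(np.degrees(np.arctan2(z[1],z[0])),1),"x head",round(np.degrees(np.arctan2(R[1,0],R[0,0])),1),"yz",round(R[2,1],3),"q",np.round(o["joints"],2),"gap",o["finger_gap"],"F",np.round(o["wrist_force"],1))
    print("R",np.round(R,3).tolist())
E
python3 - <<'E'
from h import *
show();o,p,R=st();rel(p,[[.24,-.42,.32],[.44,.05,.34]])
E
```

```text
t 1.65 p [ 0.2814 -0.8911  0.2145] lean 15.0 lean heading -75.4 x head 17.5 yz 0.259 q [-1.41  0.99  1.15  1.48  0.02  1.43] gap 0.08550359901712869 F [ 1.   0.4 -0.1]
R [[0.954, 0.293, 0.065], [0.3, -0.92, -0.251], [-0.013, 0.259, -0.966]]
to [0.24, -0.42, 0.32] tool cm [ 10.06 -41.83 -22.29] rows>= 7.8
to [0.44, 0.05, 0.34] tool cm [ 33.16 -36.86 -12.43] rows>= 8.2
```

>>> step_arm(rows="100 1.1 -4.6 -2.5 0; 100 1.1 -4.6 -2.5 0; 100 1.1 -4.6 -2.5 0; 100 1.1 -4.6 -2.5 0; 100 1.1 -4.6 -2.5 0; 100 1.1 -4.6 -2.5 0; 100 1.1 -4.6 -2.5 0; 100 1.1 -4.6 -2.5 0; 100 1.1 -4.6 -2.5 0")

```text
clock: 2.78
ee_pos: [0.2432, -0.4605, 0.3204]
orientation: [0.98, 0.152, 0.013, 0.13]
wrist_force: [-0.2, 0.5, 0.5]
finger_gap: 0.0858
```

```bash
python3 - <<'E'
from h import *
show();o,p,R=st();rel(p,[[.44,.05,.34]])
E
```

```text
t 2.77 p [ 0.2432 -0.4605  0.3204] lean 15.0 lean heading -75.4 x head 17.5 yz 0.259 q [-1.34 -0.44 -0.29  1.45  0.01  1.5 ] gap 0.08581171163102896 F [-0.2  0.5  0.5]
R [[0.954, 0.293, 0.065], [0.3, -0.92, -0.251], [-0.014, 0.259, -0.966]]
to [0.44, 0.05, 0.34] tool cm [ 34.08 -40.69 -13.43] rows>= 8.8
```

>>> step_arm(rows="100 3.4 -4.0 -1.3 0; 100 3.4 -4.0 -1.3 0; 100 3.4 -4.0 -1.3 0; 100 3.4 -4.0 -1.3 0; 100 3.4 -4.0 -1.3 0; 100 3.4 -4.0 -1.3 0; 100 3.4 -4.0 -1.3 0; 100 3.4 -4.0 -1.3 0; 100 3.4 -4.0 -1.3 0; 100 3.4 -4.0 -1.3 0")

```text
clock: 4.03
ee_pos: [0.4422, 0.0426, 0.3379]
orientation: [0.98, 0.152, 0.014, 0.13]
wrist_force: [0.0, -1.0, 0.3]
finger_gap: 0.0852
```

>>> step_arm(rows="100 0 0 0 -10.5; 100 0 0 0 -10.5; 100 0 0 0 -10.5; 100 0 0 0 -10.5; 100 0 0 0 -10.5; 100 0 0 0 -10.5; 100 0 0 0 -10.5; 100 0 0 0 -10.5; 100 0 0 0 -10.5; 100 0 0 0 -10.5; 100 0 0 0 -10.5; 100 0 0 0 -10.5; 100 0 0 0 -10.5; 100 0 0 0 -10.5; 100 0 0 0 -10.5; 100 0 0 0 -10.5; 100 0 0 0 -4")

```text
clock: 6.15
ee_pos: [0.4418, 0.0406, 0.3376]
orientation: [-0.085, 0.988, -0.129, 0.022]
wrist_force: [1.2, 0.0, 0.3]
finger_gap: 0.0856
```

```bash
python3 - <<'E'
from h import *
show();o,p,R=st();rel(p,[[.63,.33,.28],[.93,.64,.28]])
E
```

```text
t 6.15 p [0.4418 0.0406 0.3376] lean 15.0 lean heading -75.3 x head -170.0 yz -0.258 q [-0.04 -0.39 -0.22  1.66 -0.25 -0.22] gap 0.0856484369960087 F [1.2 0.  0.3]
R [[-0.985, -0.162, 0.066], [-0.173, 0.953, -0.251], [-0.022, -0.258, -0.966]]
to [0.63, 0.33, 0.28] tool cm [-23.41  26.01  -0.45] rows>= 5.6
to [0.93, 0.64, 0.28] tool cm [-34.91  24.68  -5.8 ] rows>= 6.9
```

```bash
python3 - <<'E'
from h import *
o,p,R=st();rel(p,[[.50,.50,.30],[.54,.56,.30]])
E
```

```text
to [0.5, 0.5, 0.3] tool cm [-13.6   43.78  -7.49] rows>= 7.4
to [0.54, 0.56, 0.3] tool cm [-4.98  5.07 -1.24] rows>= 1.2
```

>>> step_arm(rows="100 -1.7 5.5 -0.9 0; 100 -1.7 5.5 -0.9 0; 100 -1.7 5.5 -0.9 0; 100 -1.7 5.5 -0.9 0; 100 -1.7 5.5 -0.9 0; 100 -1.7 5.5 -0.9 0; 100 -1.7 5.5 -0.9 0; 100 -1.7 5.5 -0.9 0; 100 -4 4 -1 0; 100 -4 4 -1 0; 100 -4 4 -1 0; 100 -4 4 -1 0; 100 -4 4 -1 0; 100 -4 4 -1 0; 100 -4 4 -1 0; 100 -4 4 -1 0")

```text
clock: 8.15
ee_pos: [0.5895, 0.6573, 0.236]
orientation: [-0.1, 0.985, -0.032, 0.136]
wrist_force: [-0.8, 0.1, -0.7]
finger_gap: 0.0853
```

```bash
python3 - <<'E'
from h import *
show();o,p,R=st();rel(p,[p+[.04,.04,0]])
E
```

```text
t 8.15 p [0.5895 0.6573 0.236 ] lean 16.1 lean heading -7.5 x head -167.7 yz -0.091 q [ 0.76  0.96  1.15  1.59 -0.22  0.54] gap 0.08525025397845505 F [-0.8  0.1 -0.7]
R [[-0.943, -0.188, 0.275], [-0.205, 0.978, -0.036], [-0.262, -0.091, -0.961]]
to [0.62952913 0.69731637 0.2359883 ] tool cm [-4.59  3.16  0.96] rows>= 0.9
```

>>> step_arm(rows="100 -4.6 3.2 0 0; 100 -4.6 3.2 0 0; 100 -4.6 3.2 0 0; 100 -4.6 3.2 0 0; 100 -4.6 3.2 0 0; 100 -4.6 3.2 0 0")

```text
clock: 8.9
ee_pos: [0.6783, 0.7336, 0.2427]
orientation: [-0.112, 0.965, 0.051, 0.233]
wrist_force: [-0.3, -1.1, -0.3]
finger_gap: 0.0854
```

```bash
python3 - <<'E'
from h import *
show();o,p,R=st();rel(p,[p+[.04,.04,0]])
E
```

```text
t 8.9 p [0.6783 0.7336 0.2427] lean 27.6 lean heading 19.0 x head -167.4 yz 0.046 q [ 0.75  0.99  1.15  1.29 -0.19  0.47] gap 0.08536515913490411 F [-0.3 -1.1 -0.3]
R [[-0.866, -0.241, 0.438], [-0.193, 0.97, 0.151], [-0.461, 0.046, -0.886]]
to [0.71833038 0.77361704 0.24274447] tool cm [-4.24  2.92  2.36] rows>= 0.9
```

>>> step_arm(rows="100 -4.6 2.9 1.5 0; 100 -4.6 2.9 1.5 0; 100 -4.6 2.9 1.5 0; 100 -4.6 2.9 1.5 0")

```text
clock: 9.4
ee_pos: [0.7434, 0.7789, 0.2426]
orientation: [-0.119, 0.942, 0.104, 0.297]
wrist_force: [0.4, 0.4, -0.4]
finger_gap: 0.0853
```

```bash
python3 - <<'E'
from h import *
show();o,p,R=st();rel(p,[p+[.04,.04,0]])
E
```

```text
t 9.4 p [0.7434 0.7789 0.2426] lean 36.7 lean heading 26.5 x head -168.5 yz 0.126 q [ 0.73  1.03  1.15  1.07 -0.16  0.43] gap 0.0852994474017832 F [ 0.4  0.4 -0.4]
R [[-0.796, -0.286, 0.534], [-0.162, 0.95, 0.267], [-0.584, 0.126, -0.802]]
to [0.78339289 0.81890314 0.24260372] tool cm [-3.83  2.66  3.2 ] rows>= 0.9
```

>>> step_arm(rows="100 -4.4 2 3 0; 100 -4.4 2 3 0; 100 0 0 0 -6; 100 0 0 0 -6")

```text
clock: 9.9
ee_pos: [0.7863, 0.7917, 0.2305]
orientation: [-0.219, 0.91, 0.093, 0.338]
wrist_force: [-0.8, 0.6, -0.7]
finger_gap: 0.085
```

```bash
python3 - <<'E'
from h import *
show();o,p,R=st()
g=np.array([.459,.339,.05])-.02*np.array([np.cos(np.radians(26)),np.sin(np.radians(26)),0])
tcp=g-.006*R[:,2]; pre=tcp-.12*R[:,2]; print(tcp,pre)
rel(p,[[.50,.50,.30],pre,tcp]); print(proj("top",tcp))
E
```

```text
t 9.9 p [0.7863 0.7917 0.2305] lean 41.1 lean heading 28.9 x head -153.5 yz 0.02 q [ 0.71  1.07  1.15  0.95 -0.13  0.18] gap 0.08503381266305172 F [-0.8  0.6 -0.7]
R [[-0.675, -0.462, 0.575], [-0.337, 0.887, 0.317], [-0.657, 0.02, -0.754]]
[0.43757214 0.32833036 0.05452387] [0.36853253 0.29028605 0.14500129]
to [0.5, 0.5, 0.3] tool cm [ 24.58 -12.48 -30.96] rows>= 6.6
to [0.36853253 0.29028605 0.14500129] tool cm [ 26.11 -12.83  -2.53] rows>= 4.7
to [0.43757214 0.32833036 0.05452387] tool cm [ 0. -0. 12.] rows>= 1.9
[214.73671415 217.20571382]
```

>>> step_arm(rows="100 3.5 -1.8 -4.4 0; 100 3.5 -1.8 -4.4 0; 100 3.5 -1.8 -4.4 0; 100 3.5 -1.8 -4.4 0; 100 3.5 -1.8 -4.4 0; 100 3.5 -1.8 -4.4 0; 100 3.5 -1.8 -4.4 0; 100 4.3 -2.1 -0.5 1; 100 4.3 -2.1 -0.5 1; 100 4.3 -2.1 -0.5 0; 100 4.3 -2.1 -0.5 0; 100 4.3 -2.1 -0.5 0; 100 4.3 -2.1 -0.5 0; 100 0 0 0 0")

```text
clock: 11.65
ee_pos: [0.4396, 0.3762, 0.1374]
orientation: [-0.201, 0.92, 0.091, 0.323]
wrist_force: [0.2, -0.5, 0.9]
finger_gap: 0.0851
```

```bash
python3 - <<'E'
from h import *
show();o,p,R=st()
i=ctrl.camera_info("wrist"); cv2.imwrite("pics/w1.png",ctrl.grab_frame("wrist"))
u=np.array([np.cos(np.radians(26)),np.sin(np.radians(26)),0])
c=np.array([.459,.339,.057])
print("pred bar ends",proj("wrist",c+.035*u,i),proj("wrist",c-.035*u,i))
np.savez("w1.npz",**{k:np.array(v) for k,v in i.items()})
g=c-.02*u;g[2]=.05
rel(p,[g-.006*R[:,2]])
E
```

```text
t 11.65 p [0.4396 0.3762 0.1374] lean 39.2 lean heading 28.0 x head -156.3 yz 0.037 q [ 0.48 -0.84 -1.03  0.7   0.01  0.05] gap 0.08511576709022474 F [ 0.2 -0.5  0.9]
R [[-0.711, -0.429, 0.557], [-0.312, 0.902, 0.297], [-0.63, 0.037, -0.775]]
pred bar ends [261.29076962 181.60962586] [234.5756089   97.78767676]
to [0.43767927 0.32845151 0.05465186] tool cm [ 6.86 -4.53  4.86] rows>= 1.5
```

View pics/w1.png

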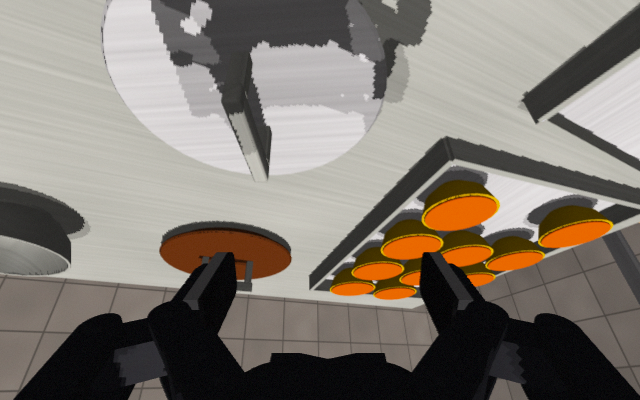

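>>> step_arm(rows="100 0 -2.3 0 -1.7; 100 0 -2.3 0 -1.7; 100 0 0 0 0")

```text
clock: 12.08
ee_pos: [0.4702, 0.3424, 0.141]
orientation: [-0.228, 0.914, 0.08, 0.325]
wrist_force: [-0.3, -0.8, 0.3]
finger_gap: 0.0852
```

```bash
cat > g.py <<'E'
from h import *
show();o,p,R=st()
u=np.array([np.cos(np.radians(26)),np.sin(np.radians(26)),0])
g=np.array([.459,.339,.05])-.02*u
rel(p,[g-.006*R[:,2]])
E
python3 g.py
```

```text
t 12.07 p [0.4702 0.3424 0.141 ] lean 39.2 lean heading 27.8 x head -151.9 yz -0.002 q [ 0.37 -0.84 -1.02  0.71  0.07 -0.09] gap 0.08524625466960527 F [-0.3 -0.8  0.3]
R [[-0.684, -0.469, 0.558], [-0.365, 0.883, 0.295], [-0.631, -0.002, -0.775]]
to [0.4376733  0.32846546 0.05465288] tool cm [8.18 0.32 4.47] rows>= 1.5
```

>>> step_arm(rows="100 1.0 0.1 2.2 0; 100 3.0 0.1 1.1 0; 100 4.2 0.1 1.2 0; 100 0 0 0 0")

```text
clock: 12.58
ee_pos: [0.4478, 0.339, 0.0901]
orientation: [-0.231, 0.921, 0.075, 0.305]
wrist_force: [-0.1, 0.2, 0.1]
finger_gap: 0.0852
```

```bash
python3 g.py
```

```text
t 12.57 p [0.4478 0.339  0.0901] lean 36.6 lean heading 27.9 x head -151.8 yz -0.003 q [ 0.38 -0.84 -1.09  0.68  0.06 -0.09] gap 0.08520653943721448 F [-0.1  0.2  0.1]
R [[-0.708, -0.47, 0.527], [-0.379, 0.882, 0.278], [-0.596, -0.003, -0.803]]
to [0.43786372 0.32856175 0.05481873] tool cm [ 3.21 -0.44  2.02] rows>= 0.6
```

```bash
cat > fk.py <<'E'
import numpy as np
from scipy.optimize import least_squares
D=np.array([[-1.4817,.1047,.0965,1.5639,0,.1812,-.5717,.2525],[-1.4116,.9853,1.1545,1.4787,.0248,.2814,-.8911,.2145],[-1.34,-.44,-.29,1.45,.01,.2432,-.4605,.3204],[-.04,-.39,-.22,1.66,-.25,.4418,.0406,.3376],[.76,.96,1.15,1.59,-.22,.5895,.6573,.236],[.75,.99,1.15,1.29,-.19,.6783,.7336,.2427],[.73,1.03,1.15,1.07,-.16,.7434,.7789,.2426],[.71,1.07,1.15,.95,-.13,.7863,.7917,.2305],[.48,-.84,-1.03,.70,.01,.4396,.3762,.1374],[.37,-.84,-1.02,.71,.07,.4702,.3424,.141],[.38,-.84,-1.09,.68,.06,.4478,.339,.0901]])
def fk(x,q):
    a,h,L2,al,L3,be,L4,L5,d,s=x; P=q[1]-q[2]+q[3]; f=q[1]-q[2]
    r=a+L2*np.sin(q[1]+al)+L3*np.cos(f+be)+L4*np.cos(P)+L5*np.cos(P)*np.cos(q[4])
    z=h+L2*np.cos(q[1]+al)-L3*np.sin(f+be)-L4*np.sin(P)-L5*np.sin(P)*np.cos(q[4])
    y=d+s*L5*np.sin(q[4]); c,S=np.cos(q[0]),np.sin(q[0])
    return np.array([c*r-S*y,S*r+c*y,z])
best=None
for s0 in (1,-1):
    R=least_squares(lambda x:np.concatenate([(fk(x,q)-q[5:])*1 for q in D]+[[(x[9]-s0)*1,.01*(x[7]-.15)]]),[0,.3,.4,0,.4,0,.1,.15,.1,s0],bounds=([-.1]+[0]*2+[-1,0,-1,0,0,-.3,-1.01],[.1,.8,.9,1,.9,1,.4,.4,.3,1.01]))
    if best is None or R.cost<best.cost: best=R
x=best.x
if __name__=="__main__":
    print(np.round(x,3),"rms mm",1e3*np.sqrt(2*best.cost/33))
    # planar feasibility: min r at lean, z   (q5~0)
    for z in (.05,.06,.145,.17):
        for lean in (30,33,36,40):
            P=np.pi/2-np.radians(lean); rs=[]
            for q2 in np.linspace(-.84,1.86,400):
                for q3 in np.linspace(-1.1,1.16,400):
                    q4=P-q2+q3
                    if not -1.84<q4<2.11: continue
                    p=fk(np.r_[x[:8],0,x[9]],[0,q2,q3,q4,0])
                    if abs(p[2]-z)<.004: rs.append(p[0])
            print(z,lean,round(min(rs),3) if rs else None, end=" | ")
        print()
E
python3 fk.py
```

```text
[ 0.003  0.297  0.338 -0.007  0.551 -0.081  0.134  0.287  0.129  1.   ] rms mm 1.7327818339319494
0.05 30 0.504 | 0.05 33 0.528 | 0.05 36 0.55 | 0.05 40 0.578 | 
0.06 30 0.502 | 0.06 33 0.524 | 0.06 36 0.547 | 0.06 40 0.576 | 
0.145 30 0.511 | 0.145 33 0.529 | 0.145 36 0.546 | 0.145 40 0.568 | 
0.17 30 0.511 | 0.17 33 0.529 | 0.17 36 0.547 | 0.17 40 0.57 |
```

```bash
cat > g.py <<'E'
from h import *
show();o,p,R=st()
u=np.array([np.cos(np.radians(26)),np.sin(np.radians(26)),0])
g=np.array([.459,.339,.05])-.025*u
rel(p,[g-.008*R[:,2]])
E
python3 g.py|tail -1
```

```text
to [0.43231628 0.32581295 0.05642498] tool cm [ 3.61 -0.43  1.52] rows>= 0.6
```

>>> step_arm(rows="100 1.7 -0.2 1.0 0; 100 1.7 -0.2 1.0 0; 100 0 0 0 0")

```text
clock: 12.95
ee_pos: [0.442, 0.3314, 0.0824]
orientation: [-0.231, 0.925, 0.071, 0.292]
wrist_force: [0.4, -0.1, 0.7]
finger_gap: 0.0856
```

```bash
python3 g.py
```

```text
t 12.95 p [0.442  0.3314 0.0824] lean 35.0 lean heading 27.8 x head -151.9 yz -0.003 q [ 0.37 -0.84 -1.09  0.71  0.06 -0.1 ] gap 0.0855658426420057 F [ 0.4 -0.1  0.7]
R [[-0.723, -0.469, 0.507], [-0.386, 0.883, 0.267], [-0.573, -0.003, -0.819]]
to [0.43247306 0.32590442 0.05655563] tool cm [ 2.39 -0.03  1.49] rows>= 0.5
```

>>> step_arm(rows="100 2.4 0 1.5 0; 100 2 0 1.3 0; 100 1 0 0.8 0; 100 0 0 0 0")

```text
clock: 13.45
ee_pos: [0.4283, 0.326, 0.0727]
orientation: [-0.233, 0.931, 0.067, 0.272]
wrist_force: [-0.3, -0.1, -0.1]
finger_gap: 0.0855
```

```bash
python3 g.py
```

```text
t 13.45 p [0.4283 0.326  0.0727] lean 32.6 lean heading 27.8 x head -151.9 yz -0.003 q [ 0.38 -0.84 -1.09  0.75  0.06 -0.1 ] gap 0.08553324279238286 F [-0.3 -0.1 -0.1]
R [[-0.743, -0.47, 0.476], [-0.397, 0.883, 0.251], [-0.539, -0.003, -0.843]]
to [0.43271884 0.32603158 0.05674072] tool cm [ 0.53 -0.2   1.56] rows>= 0.3
```

>>> step_arm(rows="100 0.3 -0.1 0.8 0; 100 0.3 -0.1 0.8 0; 100 0 0 0 0")

```text
clock: 13.82
ee_pos: [0.4336, 0.3269, 0.0554]
orientation: [-0.233, 0.932, 0.066, 0.27]
wrist_force: [0.3, -0.2, 1.0]
finger_gap: 0.0854
```

```bash
python3 g.py; python3 - <<'E'
from h import *
cv2.imwrite("pics/w2.png",ctrl.grab_frame("wrist"))
E
```

```text
t 13.82 p [0.4336 0.3269 0.0554] lean 32.3 lean heading 27.8 x head -151.9 yz -0.003 q [ 0.37 -0.79 -1.1   0.7   0.06 -0.1 ] gap 0.08539632770644509 F [ 0.3 -0.2  1. ]
R [[-0.745, -0.47, 0.473], [-0.398, 0.883, 0.249], [-0.535, -0.003, -0.845]]
to [0.43274478 0.32604675 0.05675981] tool cm [ 0.02 -0.04 -0.18] rows>= 0.0
```

View pics/w2.png

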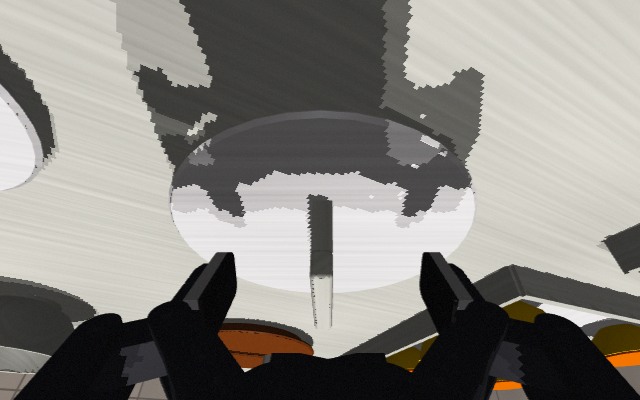

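Wrist picture: the bar runs at columns 310–332, rows 195–325, aligned and between the pads (235 and 425). Closing.

>>> step_arm(rows="60 0 0 0 0; 30 0 0 0 0; 0 0 0 0 0; 0 0 0 0 0; 0 0 0 0 0; 0 0 0 0 0", squeeze=100)

```text
clock: 14.62
ee_pos: [0.4344, 0.3272, 0.0574]
orientation: [-0.233, 0.931, 0.066, 0.272]
wrist_force: [-2.3, -3.9, 4.1]
finger_gap: 0.008
```

>>> step_arm(rows="0 0.3 0 -0.5 0; 0 -0.5 0 -0.85 0; 0 -1.1 0 -1.7 0; 0 -1.1 0 -1.7 0; 0 -1.1 0 -1.7 0; 0 -1.1 0 -1.7 0; 0 0 0 0 0")

```text
clock: 15.5
ee_pos: [0.434, 0.3284, 0.1535]
orientation: [-0.233, 0.932, 0.066, 0.271]
wrist_force: [-0.7, 0.5, -4.0]
finger_gap: 0.0075
```

```bash
python3 - <<'E'
from h import *
show(); i=ctrl.camera_info("side"); cv2.imwrite("pics/s1.png",cv2.resize(ctrl.grab_frame("side")[150:400,150:470],None,fx=2,fy=2))
E
```

```text
t 15.5 p [0.434  0.3284 0.1535] lean 32.4 lean heading 27.7 x head -151.9 yz -0.004 q [ 0.38 -0.84 -0.95  0.9   0.06 -0.1 ] gap 0.007530382198743465 F [-0.7  0.5 -4. ]
R [[-0.745, -0.47, 0.474], [-0.398, 0.883, 0.249], [-0.535, -0.004, -0.845]]
```

View pics/s1.png

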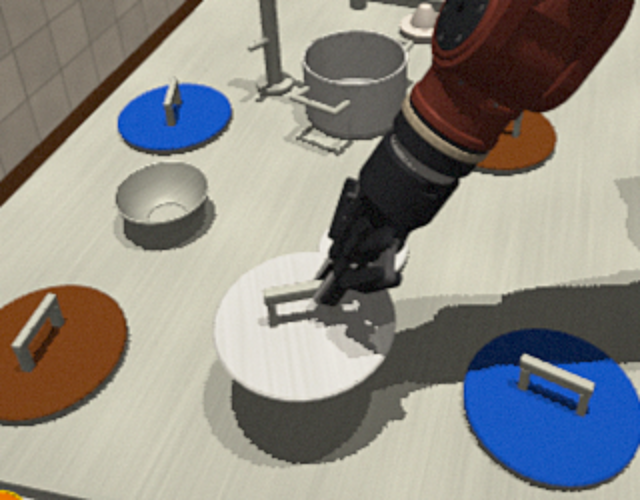

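```bash
python3 - <<'E'
from h import *
from fk import fk,x
from scipy.optimize import least_squares
o,p,R=st(); z=R[:,2]
off=np.array([.0246,.0118,-.0574]); lid0=p+off; print("lid",lid0)
lo=[-2.99,-.84,-1.1,-1.84,-1.51];hi=[2.99,1.86,1.16,2.11,1.56]
def f(q,t):
    P=q[1]-q[2]+q[3];v=np.array([np.cos(P)*np.cos(q[4]),x[9]*np.sin(q[4]),-np.sin(P)*np.cos(q[4])]);c,s=np.cos(q[0]),np.sin(q[0])
    return np.r_[fk(x,q)-t,.3*(np.array([c*v[0]-s*v[1],s*v[0]+c*v[1],v[2]])-z)]
q=o["joints"][:5]
W=[[.545,.12,.12],[.50,-.05,.12],[.547,-.139,.108],[.547,-.139,.09]]
a=lid0
for w in W:
    for k in np.linspace(.2,1,5):
        t=a+(np.array(w)-a)*k-off; r=least_squares(f,np.clip(q,np.array(lo)+1e-3,np.array(hi)-1e-3),args=(t,),bounds=(lo,hi));q=r.x
        print(np.round(t,3),np.round(q,2),"err mm",round(1e3*np.linalg.norm(r.fun),1))
    a=np.array(w)
rel(lid0,W)
E
```

```text
lid [0.45797719 0.33993581 0.09437356]
[0.451 0.284 0.157] [ 0.25 -0.84 -0.93  0.95  0.12] err mm 7.6
[0.468 0.24  0.162] [ 0.13 -0.84 -0.91  0.99  0.18] err mm 11.1
[0.486 0.196 0.167] [-0.   -0.84 -0.9   1.03  0.25] err mm 10.1
[0.503 0.152 0.172] [-0.13 -0.84 -0.89  1.05  0.31] err mm 4.8
[0.52  0.108 0.177] [-0.24 -0.81 -0.87  1.07  0.36] err mm 0.0
[0.511 0.074 0.177] [-0.34 -0.84 -0.88  1.12  0.4 ] err mm 0.0
[0.502 0.04  0.177] [-0.44 -0.84 -0.88  1.18  0.44] err mm 1.4
[0.493 0.006 0.177] [-0.54 -0.84 -0.87  1.22  0.47] err mm 0.8
[ 0.484 -0.028  0.177] [-0.64 -0.82 -0.86  1.27  0.5 ] err mm 0.0
[ 0.475 -0.062  0.177] [-0.73 -0.79 -0.84  1.3   0.52] err mm 0.0
[ 0.485 -0.08   0.175] [-0.75 -0.71 -0.8   1.28  0.53] err mm 0.0
[ 0.494 -0.097  0.173] [-0.77 -0.64 -0.76  1.26  0.53] err mm 0.0
[ 0.504 -0.115  0.17 ] [-0.79 -0.57 -0.72  1.24  0.53] err mm 0.0
[ 0.513 -0.133  0.168] [-0.8  -0.51 -0.68  1.22  0.54] err mm 0.0
[ 0.522 -0.151  0.165] [-0.81 -0.44 -0.63  1.21  0.54] err mm 0.0
[ 0.522 -0.151  0.162] [-0.81 -0.44 -0.64  1.2   0.54] err mm 0.0
[ 0.522 -0.151  0.158] [-0.81 -0.44 -0.64  1.19  0.54] err mm 0.0
[ 0.522 -0.151  0.155] [-0.81 -0.43 -0.65  1.19  0.54] err mm 0.0
[ 0.522 -0.151  0.151] [-0.81 -0.43 -0.66  1.18  0.54] err mm 0.0
[ 0.522 -0.151  0.147] [-0.81 -0.43 -0.66  1.17  0.54] err mm 0.0
to [0.545, 0.12, 0.12] tool cm [  0.91 -23.51  -3.51] rows>= 3.8
to [0.5, -0.05, 0.12] tool cm [ 10.14 -12.9   -6.34] rows>= 2.8
to [0.547, -0.139, 0.108] tool cm [  0.68 -10.06   1.03] rows>= 1.6
to [0.547, -0.139, 0.09] tool cm [0.96 0.01 1.52] rows>= 0.3
```

>>> step_arm(rows="0 -1.8 -0.4 0.5 0; 0 -3 -0.6 0.9 0; 0 -2.5 -0.6 0.7 0; 0 0.85 -3.3 -0.6 0; 0 0.85 -3.3 -0.6 0; 0 0.85 -3.3 -0.6 0; 0 0.85 -3.3 -0.6 0; 0 0.85 -3.3 -0.6 0; 0 0.85 -3.3 -0.6 0; 0 0.85 -3.3 -0.6 0; 0 2.2 -2 -1.4 0; 0 2.2 -2 -1.4 0; 0 2.2 -2 -1.4 0; 0 2.2 -2 -1.4 0; 0 2.1 -2 -1.3 0; 0 0 0 0 0; 0 0 0 0 0")

```text
clock: 17.68
ee_pos: [0.4823, -0.0385, 0.1769]
orientation: [-0.233, 0.932, 0.066, 0.269]
wrist_force: [-0.2, 0.2, -3.9]
finger_gap: 0.0077
```

```bash
cat > v.py <<'E'
import sys
from h import *
show(); o,p,R=st(); k=sys.argv[1]
s=ctrl.grab_frame("side"); t=ctrl.grab_frame("top"); cv2.imwrite(f"pics/fs{k}.png",s); cv2.imwrite(f"pics/ft{k}.png",t)
a=cv2.resize(s[80:260,250:450],None,fx=2.2,fy=2.2,interpolation=2); b=cv2.resize(t[120:240,300:420],None,fx=3.3,fy=3.3,interpolation=2)
cv2.imwrite(f"pics/v{k}.png",np.hstack([a,b])[:,:800]); print(a.shape,b.shape)
E
python3 v.py 1
```

```text
t 17.68 p [ 0.4823 -0.0385  0.1769] lean 32.2 lean heading 27.7 x head -151.9 yz -0.003 q [-0.66 -0.81 -0.86  1.27  0.51 -1.09] gap 0.0077275911784530135 F [-0.2  0.2 -3.9]
R [[-0.747, -0.469, 0.471], [-0.398, 0.883, 0.248], [-0.532, -0.003, -0.847]]
(396, 440, 3) (396, 396, 3)
```

View pics/v1.png

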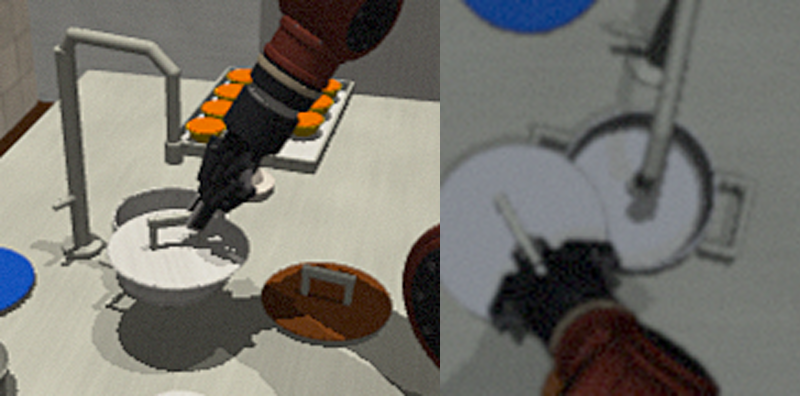

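```bash
cat > m.py <<'E'
import sys
from h import *
from scipy.optimize import least_squares
def lidfit(n,im,roi,zp,excl,thr):
    i=ctrl.camera_info(n); u0,v0,u1,v1=roi; a=cv2.GaussianBlur(im,(3,3),0).astype(int)[v0:v1,u0:u1]
    m=(a.min(2)>thr) if n=="side" else ((a[:,:,0]-a[:,:,2]>5)&(a.min(2)>thr))
    m=cv2.morphologyEx(m.astype(np.uint8)*255,cv2.MORPH_OPEN,np.ones((3,3)))
    c,_=cv2.findContours(m,cv2.RETR_EXTERNAL,cv2.CHAIN_APPROX_NONE); c=max(c,key=cv2.contourArea)
    h=cv2.convexHull(c)[:,0,:]+[u0,v0]; h=np.array([q for q in h if not excl(q)])
    X=np.array([ray(n,q,zp,i)[:2] for q in h])
    r=least_squares(lambda c:np.hypot(*(X-c[:2]).T)-c[2],[*X.mean(0),.086],loss="soft_l1",f_scale=.002)
    res=(np.hypot(*(X-r.x[:2]).T)-r.x[2])*1e3
    print(n,"centre",np.round(r.x,4),"n",len(h),"rms mm",res.std().round(2))
    ang=np.arctan2(*(X-r.x[:2]).T[::-1]); print("  ",[(int(np.degrees(t)),round(e,1)) for t,e in sorted(zip(ang,res))][::3])
    return r.x[:2]
if __name__=="__main__":
    s=cv2.imread("pics/fs1.png");t=cv2.imread("pics/ft1.png");z=.1335
    print(s[195,320],s[215,330],s[230,310],s[165,310],t[180,320],t[150,305])
    lidfit("side",s,(290,165,375,222),z,lambda q:q[1]<183 and q[0]>330 or q[0]>353 and q[1]<190,135)
    lidfit("top",t,(285,155,352,222),z,lambda q:q[1]>200 or q[0]>=350,115)
E
python3 m.py
```

```text
[205 218 225] [87 88 88] [66 74 71] [171 189 189] [129 125 122] [115 118 117]
side centre [ 0.5322 -0.0234  0.1473] n 8 rms mm 8.88
   [(-69, np.float64(-7.9)), (83, np.float64(-5.9)), (155, np.float64(2.3))]
top centre [ 0.4855 -0.0486  0.116 ] n 11 rms mm 3.15
   [(-25, np.float64(1.3)), (30, np.float64(-0.8)), (52, np.float64(1.8)), (66, np.float64(0.4))]
```

```bash
cat > m.py <<'E'
from h import *
def edges(n,im,c,zp,r,span=.012,sgn=-1,amin=8):
    "signed radial offsets (mm) of the strongest bright-to-dark (sgn -1, going outward) edge near a circle"
    i=ctrl.camera_info(n); g=cv2.GaussianBlur(cv2.cvtColor(im,cv2.COLOR_BGR2GRAY),(3,3),0).astype(np.float32); out=[]
    ds=np.arange(-span,span+1e-6,.0005)
    for a in np.radians(np.arange(0,360,10)):
        d=np.array([np.cos(a),np.sin(a),0]); P=np.array([proj(n,np.array([c[0],c[1],zp])+d*(r+k),i) for k in ds],np.float32)
        v=cv2.remap(g,P[None,:,0],P[None,:,1],cv2.INTER_LINEAR)[0]; gr=np.gradient(cv2.GaussianBlur(v[None],(9,1),0)[0])*sgn
        k=gr.argmax()
        if gr[k]>amin/10: out.append((np.degrees(a),ds[k]*1e3,gr[k]))
    return np.array(out)
def fit(o,mask,r=True):
    o=np.array([x for x in o if mask(x[0])]); a=np.radians(o[:,0]); A=np.c_[np.cos(a),np.sin(a),np.ones(len(a))]
    w=np.ones(len(a))
    for _ in range(10): s=np.linalg.lstsq(A*w[:,None],o[:,1]*w,rcond=None)[0]; e=o[:,1]-A@s; w=1/(1+(e/1.0)**2)
    return s,np.median(abs(e)),len(a)
E
python3 - <<'E'
from m import *
s=cv2.imread("pics/fs1.png");t=cv2.imread("pics/ft1.png")
c=(.507,-.0265)
for n,im in (("side",s),("top",t)):
    o=edges(n,im,c,.1335,.086); print(n,[(int(a),round(b,1),round(g,1)) for a,b,g in o]); print(fit(o,lambda a:True))
# pot rim in first pictures
for n in ("side","top"):
    im=cv2.imread(f"pics/{n}0.png")
    for sg in (1,-1):
        o=edges(n,im,(.547,-.139),.1,.078,sgn=sg,span=.008); print(n,sg,[(int(a),round(b,1),round(g,1)) for a,b,g in o]); print(fit(o,lambda a:True))
E
```

```text
side [(0, np.float64(-2.0), np.float64(2.2)), (10, np.float64(0.0), np.float64(6.6)), (20, np.float64(4.0), np.float64(6.0)), (29, np.float64(-2.5), np.float64(3.3)), (40, np.float64(-0.5), np.float64(5.7)), (50, np.float64(-1.5), np.float64(3.9)), (59, np.float64(1.5), np.float64(8.2)), (70, np.float64(0.0), np.float64(7.4)), (80, np.float64(1.0), np.float64(6.9)), (90, np.float64(2.0), np.float64(6.3)), (100, np.float64(0.5), np.float64(6.8)), (110, np.float64(1.0), np.float64(7.5)), (119, np.float64(-1.0), np.float64(6.4)), (130, np.float64(0.5), np.float64(7.8)), (140, np.float64(0.0), np.float64(7.7)), (150, np.float64(-3.5), np.float64(3.9)), (160, np.float64(-3.5), np.float64(3.0)), (250, np.float64(10.0), np.float64(3.0)), (280, np.float64(1.0), np.float64(5.6)), (290, np.float64(1.0), np.float64(6.2)), (300, np.float64(-1.5), np.float64(4.8)), (310, np.float64(0.0), np.float64(5.3)), (320, np.float64(-1.0), np.float64(6.5)), (330, np.float64(0.5), np.float64(7.3)), (340, np.float64(-1.0), np.float64(8.4)), (350, np.float64(-1.0), np.float64(6.6))]
(array([-1.00666715, -0.318
[... 4685 characters left out ...]
oat64(-6.5), np.float64(2.0)), (90, np.float64(-6.0), np.float64(2.6)), (100, np.float64(-4.0), np.float64(3.1)), (110, np.float64(-4.0), np.float64(4.2)), (119, np.float64(-4.5), np.float64(4.6)), (130, np.float64(-5.0), np.float64(4.1)), (140, np.float64(-5.0), np.float64(4.4)), (150, np.float64(-4.5), np.float64(4.4)), (160, np.float64(-6.0), np.float64(4.1)), (170, np.float64(-5.5), np.float64(4.7)), (180, np.float64(-6.0), np.float64(3.4)), (190, np.float64(-5.0), np.float64(4.2)), (200, np.float64(-5.5), np.float64(2.5)), (210, np.float64(-5.5), np.float64(2.0)), (270, np.float64(2.5), np.float64(1.2))]
(array([-1.46823824,  0.80533429, -6.56977863]), np.float64(0.431971898404373), 16)
```

```bash
python3 - <<'E'
from h import *
out=[]
for n,(u0,v0) in (("side",(290,145)),("top",(322,140))):
    im=cv2.imread(f"pics/{n}0.png")[v0:v0+76,u0:u0+76]; k=5.2; b=cv2.resize(im,(395,395),interpolation=cv2.INTER_CUBIC); b=cv2.convertScaleAbs(b,alpha=1.5)
    for r,col in ((.078,(0,0,255)),(.075,(0,255,0))):
        for a in np.radians(np.arange(0,360,6)):
            p=proj(n,[.547+r*np.cos(a),-.139+r*np.sin(a),.1]); p=(p-[u0,v0]+.5)*395/76; cv2.circle(b,(int(p[0]),int(p[1])),1,col,-1)
    out.append(b)
cv2.imwrite("pics/c3.png",np.hstack(out))
E
```

```text
(no output)
```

View pics/c3.png

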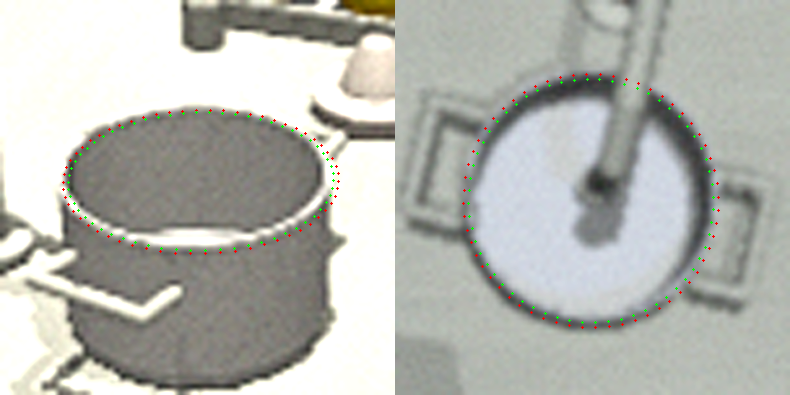

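>>> step_arm(rows="0 0.93 -2.25 -0.58 0; 0 0.93 -2.25 -0.58 0; 0 0.04 -1.5 0.24 0; 0 0.04 -1.5 0.23 0; 0 0.04 -1.5 0.23 0; 0 0.04 -1.5 0.23 0; 0 0 -1.56 0.23 0; 0 0 0 0 0; 0 0 0 0 0")

```text
clock: 18.9
ee_pos: [0.5238, -0.1523, 0.167]
orientation: [-0.233, 0.932, 0.066, 0.269]
wrist_force: [-0.0, 0.2, -3.1]
finger_gap: 0.0078
```

```bash
sed -i 's/80:260,250:450/100:240,260:400/; s/fx=2.2,fy=2.2/fx=2.85,fy=2.85/' v.py; sed -i 's/120:240,300:420/120:240,300:420/' v.py; sed -i 's/cv2.imwrite(f"pics\/v/n=min(len(a),len(b));a,b=a[:n],b[:n];cv2.imwrite(f"pics\/v/' v.py; python3 v.py 2; python3 - <<'E'
from m import *
s=cv2.imread("pics/fs2.png");t=cv2.imread("pics/ft2.png"); o,p,R=st()
c=p+[.0242,.0124,-.0574]; print("lid est",c)
for n,im in (("side",s),("top",t)):
    o=edges(n,im,c,c[2]+.014,.086,span=.007); print(n,[(int(a),round(b,1),round(g,1)) for a,b,g in o])
E
```

```text
t 18.9 p [ 0.5238 -0.1523  0.167 ] lean 32.2 lean heading 27.8 x head -151.8 yz -0.003 q [-0.81 -0.43 -0.63  1.21  0.54 -1.25] gap 0.007793877399227446 F [-0.   0.2 -3.1]
R [[-0.746, -0.47, 0.471], [-0.399, 0.882, 0.249], [-0.532, -0.003, -0.846]]
(396, 399, 3) (396, 396, 3)
lid est [ 0.54801325 -0.1401198   0.10985625]
side [(10, np.float64(-2.0), np.float64(1.7)), (20, np.float64(-1.5), np.float64(1.5)), (29, np.float64(-2.5), np.float64(2.1)), (40, np.float64(-1.5), np.float64(2.0)), (50, np.float64(-0.5), np.float64(6.9)), (59, np.float64(2.5), np.float64(7.7)), (70, np.float64(1.0), np.float64(5.8)), (80, np.float64(1.5), np.float64(6.3)), (90, np.float64(2.5), np.float64(6.0)), (100, np.float64(1.0), np.float64(6.4)), (110, np.float64(-0.0), np.float64(6.2)), (119, np.float64(-0.5), np.float64(5.5)), (130, np.float64(0.5), np.float64(6.4)), (140, np.float64(-0.0), np.float64(7.1)), (150, np.float64(-0.0), np.float64(8.1)), (160, np.float64(-3.0), np.float64(4.9)), (320, np.float64(2.5), np.float64(0.8)), (350, np.float64(-4.5), np.float64(1.2))]
top [(0, np.float64(-2.5), np.fl
[... 298 characters left out ...]
, np.float64(2.0), np.float64(2.0)), (90, np.float64(1.0), np.float64(1.8)), (100, np.float64(2.5), np.float64(2.7)), (110, np.float64(1.0), np.float64(1.7)), (119, np.float64(0.5), np.float64(2.1)), (130, np.float64(0.5), np.float64(2.9)), (140, np.float64(0.5), np.float64(3.7)), (150, np.float64(1.0), np.float64(4.7)), (160, np.float64(-0.5), np.float64(3.7)), (170, np.float64(-2.0), np.float64(1.0)), (270, np.float64(-3.5), np.float64(2.4)), (280, np.float64(-5.0), np.float64(1.4)), (290, np.float64(-5.0), np.float64(1.1)), (300, np.float64(-4.5), np.float64(1.1)), (310, np.float64(-5.0), np.float64(1.1)), (320, np.float64(-4.5), np.float64(1.1)), (350, np.float64(-2.0), np.float64(0.8))]
```

View pics/v2.png

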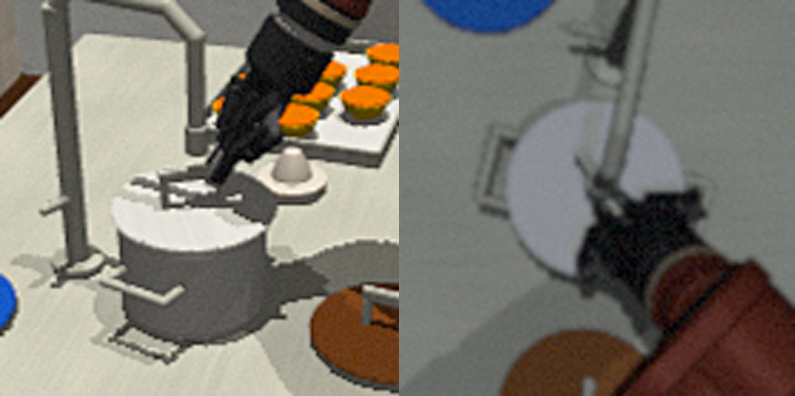

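Lid hovers centred over the pot and clear of the nozzle. Adding a small correction, then lowering slowly.

>>> step_arm(rows="0 0.21 -0.14 0.34 0; 0 0.21 0 0.34 0; 0 0.05 0 0.085 0; 0 0 0 0 0")

```text
clock: 19.5
ee_pos: [0.5246, -0.1544, 0.1581]
orientation: [-0.233, 0.932, 0.066, 0.269]
wrist_force: [0.3, -0.2, -3.2]
finger_gap: 0.0077
```

>>> step_arm(rows="0 0.08 0 0.13 0; 0 0.08 0 0.13 0; 0 0 0 0 0")

```text
clock: 19.88
ee_pos: [0.5249, -0.1547, 0.1555]
orientation: [-0.233, 0.932, 0.065, 0.27]
wrist_force: [0.9, -0.9, -2.7]
finger_gap: 0.0079
```

>>> step_arm(rows="0 0.08 0 0.13 0; 0 0.08 0 0.13 0; 0 0 0 0 0")

```text
clock: 20.25
ee_pos: [0.5252, -0.1552, 0.1526]
orientation: [-0.233, 0.932, 0.065, 0.27]
wrist_force: [5.8, -4.7, -2.4]
finger_gap: 0.0077
```

>>> step_arm(rows="0 -0.04 -0.12 0.03 0; 0 0 0 0 0; 0 0 0 0 0")

```text
clock: 20.62
ee_pos: [0.5257, -0.1554, 0.152]
orientation: [-0.233, 0.932, 0.065, 0.269]
wrist_force: [3.6, -2.7, -2.6]
finger_gap: 0.0073
```

>>> step_arm(rows="0 -0.05 -0.15 0.04 0; 0 0 0 0 0; 0 0.08 0 0.13 0; 0 0 0 0 0; 0 0 0 0 0")

```text
clock: 21.25
ee_pos: [0.527, -0.1562, 0.1504]
orientation: [-0.233, 0.932, 0.066, 0.269]
wrist_force: [0.0, -0.2, -3.4]
finger_gap: 0.0078
```

>>> step_arm(rows="0 0.08 0 0.13 0; 0 0 0 0 0; 0 0 0 0 0")

```text
clock: 21.62
ee_pos: [0.527, -0.1563, 0.149]
orientation: [-0.233, 0.932, 0.066, 0.269]
wrist_force: [-0.3, 0.6, -3.1]
finger_gap: 0.0076
```

>>> step_arm(rows="0 0.06 0 0.1 0; 0 0 0 0 0; 0 0 0 0 0")

```text
clock: 22.0
ee_pos: [0.5271, -0.1564, 0.1479]
orientation: [-0.233, 0.932, 0.065, 0.269]
wrist_force: [-0.3, -0.6, -3.4]
finger_gap: 0.008
```

>>> step_arm(rows="0 0.06 0 0.1 0; 0 0 0 0 0; 0 0 0 0 0")

```text
clock: 22.38
ee_pos: [0.5272, -0.1565, 0.1474]
orientation: [-0.233, 0.932, 0.065, 0.27]
wrist_force: [-5.4, 0.1, 3.5]
finger_gap: 0.0076
```

>>> step_arm(rows="0 0.06 0 0.1 0; 0 0 0 0 0; 0 0 0 0 0")

```text
clock: 22.75
ee_pos: [0.5273, -0.1565, 0.1473]
orientation: [-0.233, 0.932, 0.065, 0.27]
wrist_force: [-13.7, 0.9, 13.4]
finger_gap: 0.0074
```

Seated at TCP height 0.1474 m, as predicted. Relieving the load, then letting go.

>>> step_arm(rows="0 -0.07 0 -0.12 0; 0 0 0 0 0; 0 0 0 0 0", squeeze=40)

```text
clock: 23.12
ee_pos: [0.5272, -0.1565, 0.1474]
orientation: [-0.233, 0.932, 0.065, 0.27]
wrist_force: [-6.0, 0.0, 5.1]
finger_gap: 0.0076
```

>>> step_arm(rows="10 0 0 0 0; 25 0 0 0 0; 45 0 0 0 0; 60 0 0 0 0; 60 0 0 0 0")

```text
clock: 23.75
ee_pos: [0.5271, -0.1563, 0.1468]
orientation: [-0.233, 0.932, 0.066, 0.269]
wrist_force: [0.2, -0.4, 0.4]
finger_gap: 0.0512
```

>>> step_arm(rows="60 0.2 0 -1 0; 60 0.4 0 -2 0; 60 0.8 0 -3 0; 60 1 0 -4 0; 60 0 0 -4 0; 60 0 0 0 0")

```text
clock: 24.5
ee_pos: [0.4428, -0.2025, 0.2558]
orientation: [-0.232, 0.932, 0.063, 0.27]
wrist_force: [0.6, -0.1, 0.2]
finger_gap: 0.0512
```

```bash
python3 v.py 3
```

```text
t 24.5 p [ 0.4428 -0.2025  0.2558] lean 32.2 lean heading 27.2 x head -151.8 yz -0.008 q [-1.04 -0.51 -0.52  1.53  0.56 -1.52] gap 0.05121920348762073 F [ 0.6 -0.1  0.2]
R [[-0.746, -0.467, 0.474], [-0.399, 0.884, 0.243], [-0.533, -0.008, -0.846]]
(396, 399, 3) (396, 396, 3)
```

View pics/v3.png

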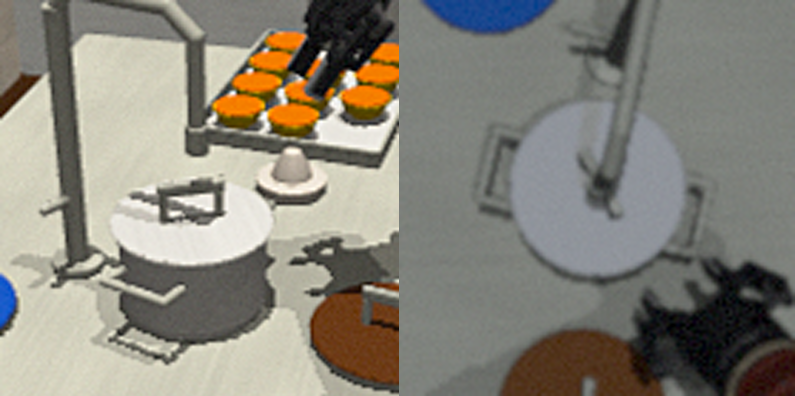

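```bash
python3 - <<'E'
from m import *
for n,k in (("side","fs3"),("top","ft3")):
    im=cv2.imread(f"pics/{k}.png")
    for z in (.104,.114):
        o=edges(n,im,(.549,-.142),z,.086,span=.006); print(n,z,fit(o,lambda a:True))
    # pot motion: phase correlation of a patch on the pot body / loop handle between first and last picture
    a=cv2.imread(f"pics/{n}0.png",0).astype(np.float32);b=cv2.imread(f"pics/{k}.png",0).astype(np.float32)
    u0,v0,u1,v1=(294,190,320,226) if n=="side" else (322,155,337,188)
    r=cv2.matchTemplate(cv2.resize(b[v0-6:v1+6,u0-6:u1+6],None,fx=4,fy=4,interpolation=2),cv2.resize(a[v0:v1,u0:u1],None,fx=4,fy=4,interpolation=2),cv2.TM_CCOEFF_NORMED)
    _,s,_,l=cv2.minMaxLoc(r); print(" pot shift px",(np.array(l)-24)/4,round(s,2))
print(ctrl.get_obs()["clock"],ctrl.get_obs()["wrist_force"])
E
```

```text
side 0.104 (array([ 2.58529384, -0.19801301, -1.70447438]), np.float64(0.5973744105722352), 27)
side 0.114 (array([-1.30173329,  6.30469467, -1.27958591]), np.float64(0.4282076275506812), 22)
 pot shift px [-0.25  0.  ] 0.93
top 0.104 (array([ 2.01355849,  1.39284747, -1.86823589]), np.float64(0.575872438869098), 34)
top 0.114 (array([ 1.22485811,  1.89193022, -2.20717425]), np.float64(0.45643384800217224), 34)
 pot shift px [-0.5  0. ] 0.61
24.6 [0.45178733 0.7464934  0.25050408]
```

```bash
python3 -c "
from rig import ctrl
print(ctrl.close_job())"
```

```text
the job is handed in; nothing more can be done
None
```

The large white lid is on the pot under the spout, let go, and the job is handed in at about 24.6 s. I carried it by the robot-side end of its handle bar and brought it in level below the nozzle.

**Tilt:** the moves give no direct tilt command. I got the lean by pushing past the arm's reach, and the tool then kept it. It ended at about 32°, just under the advised 35 to 45°, because the arm's close-in joint limits allowed no more at the lid. It still cleared the nozzle.

**Last checks:**
- **Seating:** the lid met the rim at the predicted height (tool at 0.1474 m). In both camera views the flange edge fits a level circle at the seated height, and the two centres agree to about 1.5 mm.
- **Forces:** the highest wrist force I read was about 19 N, while pressing the lid home. It read about zero after release, with the gripper well clear.
- **Pot:** during lowering the plug rubbed the rim with about 7 N sideways, which I corrected. The pot shifted by about 0.25 to 0.5 px between the first and last pictures. The side view's match, the better of the two, puts that under 1 mm. The top view's match was weaker (score 0.61), so its 0.5 px is less certain.
- **Camera disagreement:** the side and top views differed by 2 to 3 mm on the pot's centre, so I aimed by comparing lid and pot within each view and averaging.

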